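# Slide the locked scan stage to its end stop

### The arm

A 6-joint arm with a two-finger parallel gripper is mounted at the origin on the work surface. World frame = base frame: x ahead of the robot, y to its left, z up, the work surface at z = 0. Lengths are in m, angles in degrees, forces in N, time in s.
With the tool pointing down it reaches from about 0.25 to 0.775 m from the base axis. Payload 4 kg.
Tool frame: the origin (TCP) lies at the centre of the arm's flange, where the gripper is bolted on; the fingertips stand 173 mm ahead of it and the grasp point (between the pads) lies 155 mm ahead of it; z points along the fingers, y is the line along which they close (so a half turn about z gives the same grasp; the last joint's range is limited). The gripper opens to 85 mm and grips with 20 to 120 N. Pads are 22 mm wide; open, the fingers measure 114 mm over their backs; the gripper's body (76 mm by 85 mm) begins 54 mm behind the grasp point. The pads swing forward as they close: fully open they stand 13 mm farther back than shut.
Start: joints at [61.243, 4.996, 78.535, -0, 96.463, -5.907], TCP at [0.214, 0.507, 0.405] pointing down, gripper open.
Joint ranges: [-177.83, 177.83], [-43.37, 116.18], [15.69, 146.23], [-61.86, 241.86], [9.47, 152.12], [-147.06, 147.06]. Speed limits (degrees/s): [159.86, 159.86, 180, 180, 180, 180].

### API

Orientations are given as a 3x3 rotation matrix whose columns are the frame's x, y, z axes.
In Python, from plant import r gives the robot as it stands.
- The arm moves only by the tool jog_arm, never from a script. Its arguments are lists of equal length, an entry for each row: "offset": the shift along the tool's x, y, z scaled (see below), a list of three; "dr": the turn, a rotation vector about the tool's x, y, z scaled (see below), a list of three. A call has 1 to 8 rows; each row shifts and turns the commanded pose from where the row before left it, along the tool's axes as they then stand; what a row does not reach is not made up. The controller multiplies each number of a shift by 3 cm and each number of a turn by 0.1 rad. A row lasts 1/12 s, in which the tool goes at most 41.7 mm and 7.16 degrees, less where a joint would pass 70% of its speed; a pose out of reach is approached as far as the arm can. A call with a number of a shift or a turn outside -1 to 1 is refused whole. A call with a gripper value outside its range is refused whole. "claw" is the closure in counts, from 0 (fully open) to 255 (shut), set as the call begins (left out, the last holds). The fingers move at their own pace and stop on an object; the grip force is fixed at half the most. Time passes only in rows, so rows that do not move let the fingers close. It gives the time, the measured TCP pose, the force, the opening and the grip force at its end, in the units of the state.
- r.observe(): the state, without advancing time (a new reading comes with each control period).
- r.read_camera(name): name is "side" or "top"; returns a dict with "img" (420x560x3 uint8, blue, green, red), "vfov" (degrees; the focal length in pixels is half the picture's height over the tangent of half this angle, whatever the lens; pixels are square), "cx", "cy" (the principal point, pixels), "cam_to_world" (4x4, takes a point from camera to world coordinates). Camera axes: x right, y up, looking along -z (the intrinsics and any distortion apply to the point x, -y, -z); pixel columns grow to the right and rows downward; lengths in m; the calibration is good to about 2 mm. A picture is of the moment at which its call begins. There is no depth.
- r.hand_in(): hands the job in; it is judged then, once.
The state is a dict: "clock": time; "q": joint angles; "qd": joint speeds; "joint_torque": joint torques, N m; "position": TCP position; "eef_rot": TCP orientation; "ft_force": force on the tool from outside, world axes, zero at the start; "torque": the same for the moment, N m; "width": finger opening in m; "grasp_force": force on a finger pad.
Only numpy, scipy, OpenCV 4.12 (cv2) and the standard library are available. Lean on these libraries where they do the work, as an engineer would, in place of code of your own. Each camera call takes 0.05 s, during which the arm holds its last target. There are 200 camera calls.

### The job

Press the orange lock button on the sliding stage with the fingertips and keep it down while you push the carriage all the way against its red-bumpered end stop; once it is there, let the button spring up so the carriage is locked, and move clear. Only press and push, without forcing anything: do not touch the blue printed part, which must ride along standing on the white plate, and leave everything else on the table where it is.

Things in the scene. Friction and masses are not known exactly. Their poses are not given: they have to be found in the camera images.
- stage: Fixed lock-slide stage of a part scanner: dark steel base 150 x 400 mm, two steel rails along it, a carriage 130 mm wide, 190 mm long on them. Origin at the centre of the base's underside, on the table; +y of this frame runs along the rails towards the end stop (blue block, top 50 mm above the table, red bumper), z up. The button is at the carriage's -y end, its raised white plate at the +y end.
- carriage (a joint): Position of the carriage along the stage's +y, in m: 0 at the near stop, 0.11 against the end stop; starts at 0. While the button is up its tongue sits in a notched bar (a notch every 11 mm, one of them at the end stop, about 1 mm of play) and the carriage is locked; with the button down it slides with about 1.5 N of friction. Carriage about 0.7 kg.
- lock_button (a joint): Travel of the orange lock button, in m: 0 up (locked), 0.006 fully down. It must be down by more than 4 mm, and stay so, for the carriage to slide: let up on the way, it catches in the next notch. The spring takes about 3 N to start and 7 N fully down, and lifts the button again when let go in a notch.
- lock_top (a point): Centre of the top of the orange lock button, a flat pad 44 mm across the slide by 38 mm along it, riding on the carriage's black deck (top 40 mm above the table). Pad top 50 mm above the table when up, 44 mm when fully down. On the stage's centre line, at y = -0.127 m + joint carriage in the stage's frame.
- plate_centre (a point): Centre of the white plate's top on the carriage, 58 mm above the table, plate 130 x 135 mm, 94.5 mm to the +y side of the button's centre; axes as the stage's. The plate's upright blue edge, 27 mm to the +y side of the button's centre, stands 8 mm above the unpressed button: a finger on the button may push against it.
- print: Loose blue printed bobbin, 48 mm across, 32 mm tall, 40 g, standing on the white plate. Origin at the centre of its underside.
- blue_ring: Loose blue printed ring, 52 mm outside, 22 mm tall, on the table on the stage's +x side (not part of the job). Origin at the centre of its underside.
- gauge_block: Loose stepped steel gauge block 30 x 40 x 37 mm on the table on the stage's -x side (not part of the job). Origin at the centre of its underside.
- scraper: Loose spatula-like scraper lying on the table to the right (not part of the job). Its x axis runs along it.
- spool: Loose filament spool lying flat, black flanges 170 mm across, green winding, 50 mm tall, on the right (not part of the job). Origin at the centre of its underside.
- glue_bottle: Loose white bottle, 48 mm across, 110 mm tall, on the left (not part of the job). Origin at the centre of its underside.
- parts_tray: Loose grey tray 150 x 110 x 40 mm on the left (not part of the job). Origin at the centre of its underside.
Things that resemble listed ones, but are neither listed nor needed, are in the scene too. Leave any pink look-alike of the print alone.

How it is judged (in metres and radians):
On the way, in this order (a step that is already met when the one before it is completed fails the run):
1. the lock button is pressed down, the carriage still short of the end stop (value of joint lock_button above 0.003 m and value of joint carriage below 0.09 m), for 0.05 s.
2. the carriage is against the end stop with the button still held down (value of joint carriage above 0.1075 m and value of joint lock_button above 0.003 m), for 0.05 s.
At the end, for the whole second after the job is handed in: The carriage is within 2.5 mm of the end stop and at rest, the lock button is up (within 0.8 mm), and the blue printed part stands upright and still on the white plate (value of joint carriage above 0.1075 m and value of joint lock_button below 0.0008 m and velocity of joint carriage between -0.005 and 0.005 m/s and angle between print's own z axis and vertical below 0.1 rad and linear speed of print below 0.01 m/s and horizontal distance between print and plate_centre below 0.07 m and z of print in the frame of plate_centre between -0.004 and 0.004 m); the robot touches nothing.
It fails at once if the robot touches the printed part (contact force between any of the fingers, the arm and print above 0.5 N).
It fails at once if the printed part is lifted off the plate or falls off it (height (world z) of print above 0.07 m or height (world z) of print below 0.05 m or angle between print's own z axis and vertical above 0.5 rad).
It fails at once if the stage is forced: pressed, squeezed or pushed with more than 60 N (contact force between the fingers and stage above 60 N).
It fails at once if another thing on the table is disturbed (moved more than 15 mm) (distance of any of blue_ring, gauge_block, scraper, spool, glue_bottle, parts_tray from where it was at the start of the episode above 0.015 m).
It also fails if it takes over 30 s, if anything falls off the work surface, if the arm or the gripper's body presses on something with over 40 N, if the wrist force passes 120 N, or if a joint passes its speed limit or range.

## Working session

There is one attempt and no reset: what is moved stays moved. The work goes in short steps, Python scripts to look and compute and a tool call to move; the robot and the scene stay as the last step left them, time stands still between calls to the robot, and variables do not carry over. Pictures are saved under pics/ and viewed, at most 10 in all, crops included, and the job is handed in when it is done.

Besides the shell and the picture viewer there is one more tool, called after "Emit:" as name(argument=value, ...) on one line, values as JSON. jog_arm: Moves the arm, as the interface text tells. Shifts and turns lie within -1 to 1; 1 stands for 3 cm of shift or 0.1 rad of turn. Its arguments: {"type":"object","properties":{"offset":{"type":"array","items":{"type":"array","items":{"type":"number","minimum":-1,"maximum":1}}},"dr":{"type":"array","items":{"type":"array","items":{"type":"number","minimum":-1,"maximum":1}}},"claw":{"type":"number"}},"required":["offset","dr"]}

```bash
mkdir -p pics; ls
python3 - <<'E'
from plant import r
import cv2,numpy as np
for n in("top","side"):
    c=r.read_camera(n);cv2.imwrite(f"pics/{n}0.png",c["img"])
    print(n,{k:(np.round(v,4).tolist() if not isinstance(v,(str,dict)) else v) for k,v in c.items() if k!="img"})
s=r.observe();print(s["clock"],s["position"],np.round(s["eef_rot"],3).tolist(),s["width"])
E
```

```text
pics
top {'vfov': 51.3602, 'cx': 276.7338, 'cy': 209.4856, 'cam_to_world': [[0.0058, 0.9799, -0.1996, 0.332], [-1.0, 0.0062, 0.0017, -0.0329], [0.0029, 0.1995, 0.9799, 1.1366], [0.0, 0.0, 0.0, 1.0]]}
side {'vfov': 44.7458, 'cx': 282.0327, 'cy': 203.3054, 'cam_to_world': [[-0.9638, 0.1455, -0.2235, 0.2128], [-0.2667, -0.5283, 0.8061, 1.1578], [-0.0008, 0.8365, 0.5479, 0.8831], [0.0, 0.0, 0.0, 1.0]]}
0.1 [0.21352696 0.50675368 0.40363165] [[-0.922, 0.388, -0.001], [0.388, 0.922, -0.002], [0.0, -0.002, -1.0]] 0.08528845758135473
```

View pics/top0.png

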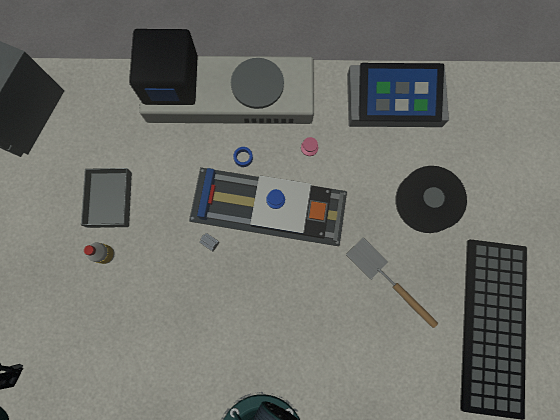

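View pics/side0.png

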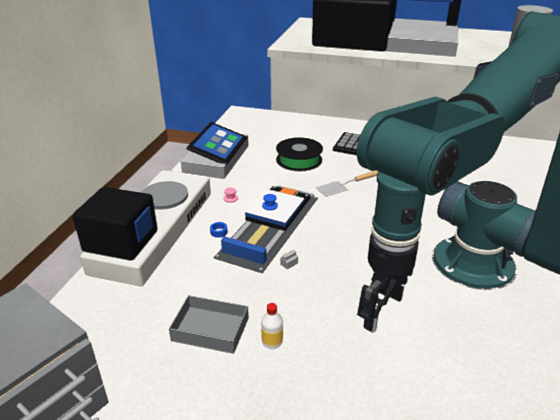

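The top view shows the stage spanning about (192,168) to (347,245), with the end stop on the left (+y), the print at (276,199) and the button at (318,211). The pink look-alike at (310,147) is off the stage. Next is an enlarged crop.

Run:
```python
import cv2
a=cv2.imread("pics/top0.png")[155:255,180:360]
cv2.imwrite("pics/crop.png",cv2.resize(a,None,fx=4.4,fy=4.4,interpolation=cv2.INTER_CUBIC))
```

```text
(no output)
```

View pics/crop.png

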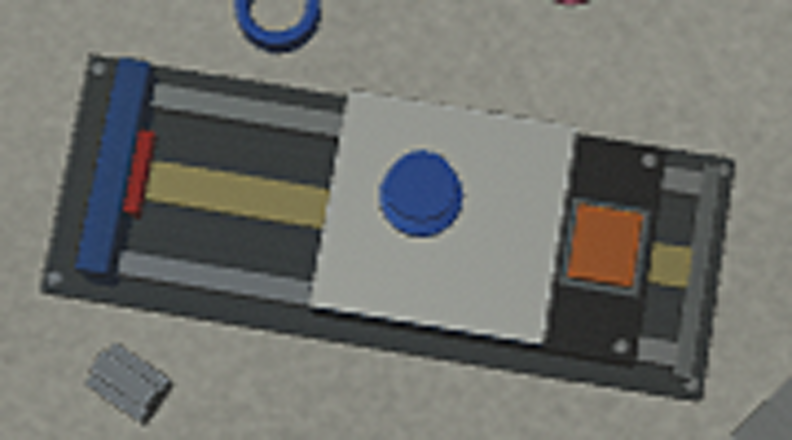

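The crop shows the orange pad centred at about (606,245). The white plate corners are at (347,92), (577,129), (546,342) and (311,305).

```bash
cat > h.py <<'E'
import numpy as np
from plant import r
def ray(c,uv,z):
    f=c["img"].shape[0]/2/np.tan(np.radians(c["vfov"]/2));T=np.array(c["cam_to_world"])
    d=T[:3,:3]@[(uv[0]-c["cx"])/f,-(uv[1]-c["cy"])/f,-1];o=T[:3,3]
    return (o+d*(z-o[2])/d[2])[:2]
def crop(p,o=(180,155),s=4.4): return [o[0]+(p[0]+.5)/s-.5,o[1]+(p[1]+.5)/s-.5]
E
python3 - <<'E'
from h import *
c=r.read_camera("top")
P=np.array([ray(c,crop(p),.058) for p in [(347,92),(577,129),(546,342),(311,305)]])
b=ray(c,crop((606,245)),.05)
pc=P.mean(0)
d1=P[0]-P[1];d2=P[3]-P[2];print(P.round(4).tolist(),np.linalg.norm(d1),np.linalg.norm(d2),np.linalg.norm(P[0]-P[3]))
d=d1+d2;d/=np.linalg.norm(d);w=(P[0]+P[1]-P[2]-P[3]);w/=np.linalg.norm(w)
y=(d+np.array([-w[1],w[0]]));y/=np.linalg.norm(y)
print("ydir",y,np.degrees(np.arctan2(d[1],d[0])),np.degrees(np.arctan2(w[1],w[0]))+90)
print("button",b,"from plate",pc-.0945*y,"plate",pc,(pc-b)@y)
print("print",ray(c,crop((421,190)),.09))
s=r.observe();R=np.array(s["eef_rot"]);print(s["clock"],np.degrees(np.arctan2(R[1,1],R[0,1])))
E
```

```text
[[0.6401, 0.0125], [0.6188, -0.1212], [0.4939, -0.1024], [0.5144, 0.0312]] 0.1353553606768857 0.13511902140104148 0.12715406448126448
ydir [0.15124105 0.98849691] 81.1123462205243 81.48994541398592
button [ 0.55187318 -0.13789367] from plate [ 0.55250961 -0.13838689] plate [ 0.56680189 -0.04497394] 0.09410870528894173
print [ 0.57448056 -0.03101514]
0.15 67.15050097889396
```

Emit:
jog_arm(offset=[[-0.5,-0.4,0],[-1,-0.8,0],[-1,-0.8,0],[-1,-0.8,0],[-1,-0.8,0],[-1,-0.8,0],[-1,-0.8,0],[-1,-0.8,0]], dr=[[0,0,0],[0,0,0],[0,0,0],[0,0,0],[0,0,0],[0,0,0],[0,0,0],[0,0,0]], claw=255)

```text
clock: 0.82
position: [0.3513, 0.2519, 0.4045]
eef_rot: [[-0.922, 0.388, 0.0], [0.388, 0.922, -0.0], [-0.0, 0.0, -1.0]]
ft_force: [0.8, -0.2, -0.7]
width: -0.0002
grasp_force: 0.0
```

Emit:
jog_arm(offset=[[-1,-0.8,0],[-1,-0.8,0],[-1,-0.8,0],[-1,-0.8,0],[-1,-0.8,0],[-1,-0.8,0],[-1,-0.8,0],[-1,-0.8,0]], dr=[[0,0,0],[0,0,0],[0,0,0],[0,0,0],[0,0,0],[0,0,0],[0,0,0],[0,0,0]])

```text
clock: 1.48
position: [0.498, -0.0185, 0.4044]
eef_rot: [[-0.921, 0.389, -0.0], [0.389, 0.921, 0.0], [0.0, 0.0, -1.0]]
ft_force: [-0.2, 0.8, -0.1]
width: 0.0001
grasp_force: 0.0
```

Emit:
jog_arm(offset=[[-1,-0.8,0],[-1,-0.8,0],[-0.5,-0.4,0],[0,0,0],[0,0,0],[0,0,0],[0,0,0],[0,0,0]], dr=[[0,0,0.6],[0,0,1],[0,0,1],[0,0,1],[0,0,1],[0,0,1],[0,0,1],[0,0,1]])

```text
clock: 2.15
position: [0.5386, -0.1034, 0.4041]
eef_rot: [[-0.396, 0.918, -0.001], [0.918, 0.396, 0.0], [0.001, -0.001, -1.0]]
ft_force: [-0.1, 0.2, 0.4]
width: -0.0003
grasp_force: 0.0
```

Emit:
jog_arm(offset=[[0,0,0],[0,0,0],[0,0,0],[0,0,0],[0,0,0],[0,0,0],[0,0,0]], dr=[[0,0,1],[0,0,1],[0,0,1],[0,0,1],[0,0,1],[0,0,0.6],[0,0,0]])

```text
clock: 2.73
position: [0.5385, -0.1032, 0.4042]
eef_rot: [[0.148, 0.989, -0.001], [0.989, -0.148, 0.0], [0.0, -0.001, -1.0]]
ft_force: [-0.4, -0.4, -0.3]
width: 0.0001
grasp_force: 0.0
```

Emit:
jog_arm(offset=[[-0.74,0.62,0],[0,0,1],[0,0,1],[0,0,1],[0,0,1],[0,0,0.8],[0,0,0],[0,0,0]], dr=[[0,0,0],[0,0,0],[0,0,0],[0,0,0],[0,0,0],[0,0,0],[0,0,0],[0,0,0]])

```text
clock: 3.4
position: [0.5532, -0.1278, 0.2591]
eef_rot: [[0.146, 0.989, -0.004], [0.989, -0.146, 0.001], [0.001, -0.004, -1.0]]
ft_force: [-0.2, 0.5, 1.1]
width: -0.0001
grasp_force: 0.0
```

Run:
```python
from h import *
import cv2
f=lambda a:cv2.resize(a,(780,560),interpolation=cv2.INTER_CUBIC)
a=r.read_camera("side");b=r.read_camera("top")
cv2.imwrite("pics/s1.png",f(a["img"][150:280,210:391]))
s=r.observe();print(s["position"],s["clock"],s["ft_force"])
# predicted fingertip pixel in side view
T=np.linalg.inv(a["cam_to_world"]);F=210/np.tan(np.radians(a["vfov"]/2))
for p in [[*s["position"][:2],s["position"][2]-.173],[.5522,-.138,.05],[.5537,-.128,.05]]:
    q=(T@[*p,1]);u=a["cx"]-F*q[0]/q[2];v=a["cy"]+F*q[1]/q[2];print((u-210)*4.31,(v-150)*4.31)
```

```text
[ 0.55440919 -0.1281497   0.26278073] 3.5 [0.63483004 0.12156922 0.64774317]
330.83545755793057 136.77511646292686
337.1333771388815 178.09501760428404
331.50178468503907 184.9377462404652
```

View pics/s1.png

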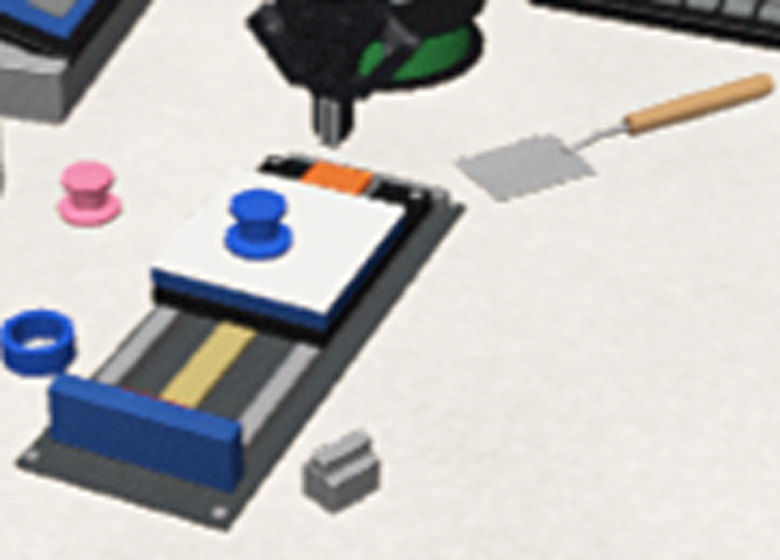

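The side view shows the shut fingertips at (332,137), as predicted, directly over the orange pad at (337,178). The blue bobbin is well clear. I'll descend in small steps.

Emit:
jog_arm(offset=[[0,0,0.4],[0,0,0.4],[0,0,0.1],[0,0,0],[0,0,0]], dr=[[0,0,0],[0,0,0],[0,0,0],[0,0,0],[0,0,0]])

```text
clock: 3.92
position: [0.5536, -0.1279, 0.2332]
eef_rot: [[0.147, 0.989, -0.001], [0.989, -0.147, 0.0], [0.0, -0.001, -1.0]]
ft_force: [-0.7, -1.0, 1.5]
width: -0.0001
grasp_force: 0.0
```

Emit:
jog_arm(offset=[[0,0,0.07],[0,0,0.07],[0,0,0],[0,0,0]], dr=[[0,0,0],[0,0,0],[0,0,0],[0,0,0]])

```text
clock: 4.25
position: [0.5537, -0.1279, 0.2295]
eef_rot: [[0.147, 0.989, 0.0], [0.989, -0.147, 0.0], [0.0, 0.0, -1.0]]
ft_force: [0.5, -0.6, -0.0]
width: 0.0001
grasp_force: 0.0
```

Emit:
jog_arm(offset=[[0,0,0.05],[0,0,0.05],[0,0,0],[0,0,0]], dr=[[0,0,0],[0,0,0],[0,0,0],[0,0,0]])

```text
clock: 4.58
position: [0.5537, -0.1279, 0.2264]
eef_rot: [[0.147, 0.989, -0.0], [0.989, -0.147, 0.0], [0.0, -0.0, -1.0]]
ft_force: [-0.1, 0.8, -0.3]
width: 0.0
grasp_force: 0.0
```

Emit:
jog_arm(offset=[[0,0,0.07],[0,0,0.07],[0,0,0],[0,0,0]], dr=[[0,0,0],[0,0,0],[0,0,0],[0,0,0]])

```text
clock: 4.92
position: [0.5539, -0.128, 0.2229]
eef_rot: [[0.147, 0.989, 0.001], [0.989, -0.147, -0.0], [-0.0, 0.001, -1.0]]
ft_force: [-0.3, 0.4, 3.5]
width: 0.0
grasp_force: 1.6
```

Emit:
jog_arm(offset=[[0,0,0.07],[0,0,0.05],[0,0,0],[0,0,0]], dr=[[0,0,0],[0,0,0],[0,0,0],[0,0,0]])

```text
clock: 5.25
position: [0.5539, -0.128, 0.2193]
eef_rot: [[0.147, 0.989, 0.001], [0.989, -0.147, -0.0], [-0.0, 0.001, -1.0]]
ft_force: [-0.6, 0.9, 5.6]
width: -0.0001
grasp_force: 2.8
```

Emit:
jog_arm(offset=[[0,0,0.05],[0,0,0.03],[0,0,0],[0,0,0]], dr=[[0,0,0],[0,0,0],[0,0,0],[0,0,0]])

```text
clock: 5.58
position: [0.5539, -0.128, 0.2174]
eef_rot: [[0.147, 0.989, 0.001], [0.989, -0.147, -0.0], [-0.0, 0.001, -1.0]]
ft_force: [-1.3, 0.7, 7.3]
width: -0.0
grasp_force: 3.8
```

Force is 7.3 N, so the button is nearly at the bottom. One touch more, then a gentle start along +x of the tool, which is the stage's +y.

Emit:
jog_arm(offset=[[0,0,0.03],[0,0,0],[0,0,0]], dr=[[0,0,0],[0,0,0],[0,0,0]])

```text
clock: 5.83
position: [0.5539, -0.128, 0.2174]
eef_rot: [[0.147, 0.989, 0.001], [0.989, -0.147, -0.0], [-0.0, 0.001, -1.0]]
ft_force: [-4.3, 1.0, 10.4]
width: -0.0001
grasp_force: 5.5
```

Emit:
jog_arm(offset=[[0.03,0,0],[0.05,0,0],[0.08,0,0],[0.1,0,0],[0.1,0,0],[0.1,0,0],[0.06,0,0],[0.03,0,0]], dr=[[0,0,0],[0,0,0],[0,0,0],[0,0,0],[0,0,0],[0,0,0],[0,0,0],[0,0,0]])

```text
clock: 6.5
position: [0.5564, -0.1118, 0.2174]
eef_rot: [[0.147, 0.989, 0.002], [0.989, -0.147, -0.002], [-0.001, 0.002, -1.0]]
ft_force: [-2.8, -1.2, 10.2]
width: -0.0001
grasp_force: 5.2
```

Run:
```python
from h import *
import cv2
b=r.read_camera("side")
cv2.imwrite("pics/s2.png",cv2.resize(b["img"][150:280,210:391],(780,560),interpolation=cv2.INTER_CUBIC))
s=r.observe();print(s["position"],s["clock"],s["ft_force"])
```

```text
[ 0.55639694 -0.11174359  0.21737424] 6.55 [-3.12870933 -0.12569179 10.68142064]
```

View pics/s2.png

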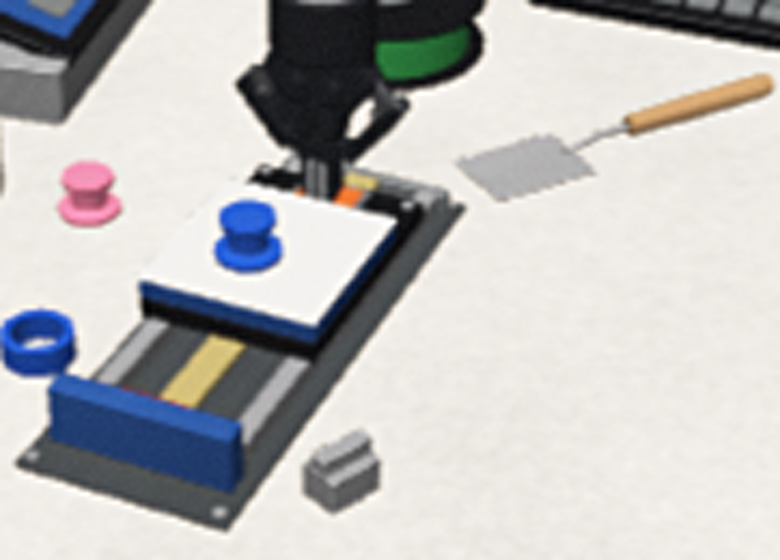

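The carriage has slid about 16 mm with the button held down, and the print is still standing at (248,235). I'll continue gently.

Emit:
jog_arm(offset=[[0.04,0,0],[0.08,0,0],[0.1,0,0],[0.1,0,0],[0.1,0,0],[0.1,0,0],[0.1,0,0],[0.1,0,0]], dr=[[0,0,0],[0,0,0],[0,0,0],[0,0,0],[0,0,0],[0,0,0],[0,0,0],[0,0,0]])

```text
clock: 7.22
position: [0.5597, -0.0906, 0.2174]
eef_rot: [[0.148, 0.989, 0.002], [0.989, -0.148, -0.002], [-0.001, 0.002, -1.0]]
ft_force: [-3.7, -0.7, 10.2]
width: -0.0001
grasp_force: 5.0
```

Emit:
jog_arm(offset=[[0.1,0,0],[0.1,0,0],[0.1,0,0],[0.1,0,0],[0.1,0,0],[0.1,0,0],[0.1,0,0],[0.1,0,0]], dr=[[0,0,0],[0,0,0],[0,0,0],[0,0,0],[0,0,0],[0,0,0],[0,0,0],[0,0,0]])

```text
clock: 7.88
position: [0.5634, -0.0669, 0.2174]
eef_rot: [[0.148, 0.989, 0.003], [0.989, -0.148, -0.002], [-0.001, 0.003, -1.0]]
ft_force: [-2.3, -1.0, 9.6]
width: -0.0003
grasp_force: 4.8
```

Emit:
jog_arm(offset=[[0.1,0,0.005],[0.1,0,0],[0.1,0,0],[0.1,0,0],[0.1,0,0],[0.1,0,0],[0.1,0,0],[0.1,0,0]], dr=[[0,0,0],[0,0,0],[0,0,0],[0,0,0],[0,0,0],[0,0,0],[0,0,0],[0,0,0]])

```text
clock: 8.55
position: [0.5671, -0.0431, 0.2174]
eef_rot: [[0.148, 0.989, 0.003], [0.989, -0.148, -0.002], [-0.001, 0.004, -1.0]]
ft_force: [-1.7, -2.0, 9.5]
width: 0.0001
grasp_force: 4.8
```

Emit:
jog_arm(offset=[[0.1,0,0],[0.1,0,0],[0.1,0,0],[0.08,0,0],[0.06,0,0],[0.05,0,0],[0.04,0,0],[0.03,0,0]], dr=[[0,0,0],[0,0,0],[0,0,0],[0,0,0],[0,0,0],[0,0,0],[0,0,0],[0,0,0]])

```text
clock: 9.22
position: [0.5697, -0.0265, 0.2174]
eef_rot: [[0.147, 0.989, 0.004], [0.989, -0.147, -0.001], [-0.001, 0.004, -1.0]]
ft_force: [-0.6, -0.3, 9.0]
width: 0.0002
grasp_force: 4.7
```

Emit:
jog_arm(offset=[[0.03,0,0],[0.03,0,0],[0.03,0,0],[0.03,0,0]], dr=[[0,0,0],[0,0,0],[0,0,0],[0,0,0]])

```text
clock: 9.55
position: [0.5702, -0.023, 0.2174]
eef_rot: [[0.147, 0.989, 0.004], [0.989, -0.147, -0.001], [-0.001, 0.004, -1.0]]
ft_force: [-1.3, -2.4, 9.3]
width: 0.0003
grasp_force: 4.6
```

Emit:
jog_arm(offset=[[0.03,0,0],[0.03,0,0],[0.03,0,0],[0.03,0,0],[0,0,0]], dr=[[0,0,0],[0,0,0],[0,0,0],[0,0,0],[0,0,0]])

```text
clock: 9.97
position: [0.5708, -0.0193, 0.2174]
eef_rot: [[0.147, 0.989, 0.004], [0.989, -0.147, -0.001], [-0.001, 0.004, -1.0]]
ft_force: [-0.7, -1.1, 9.3]
width: 0.0
grasp_force: 4.6
```

Emit:
jog_arm(offset=[[0.03,0,0],[0.03,0,0],[0,0,0]], dr=[[0,0,0],[0,0,0],[0,0,0]])

```text
clock: 10.22
position: [0.5709, -0.0186, 0.2174]
eef_rot: [[0.148, 0.989, 0.004], [0.989, -0.148, -0.004], [-0.004, 0.004, -1.0]]
ft_force: [-1.5, -4.3, 8.6]
width: 0.0001
grasp_force: 4.7
```

Emit:
jog_arm(offset=[[0.03,0,0],[0.03,0,0],[0,0,0]], dr=[[0,0,0],[0,0,0],[0,0,0]])

```text
clock: 10.47
position: [0.5712, -0.0174, 0.2174]
eef_rot: [[0.148, 0.989, 0.003], [0.989, -0.148, -0.006], [-0.005, 0.004, -1.0]]
ft_force: [-1.7, -5.9, 9.0]
width: 0.0003
grasp_force: 4.6
```

Run:
```python
from h import *
import cv2
b=r.read_camera("side");t=r.read_camera("top")
A=cv2.resize(b["img"][180:280,210:340],(520,400),interpolation=cv2.INTER_CUBIC)
B=cv2.resize(t["img"][160:250,185:250],(270,400),interpolation=cv2.INTER_CUBIC)
cv2.imwrite("pics/s3.png",np.hstack([A,B]))
s=r.observe();print(s["position"],s["clock"],s["ft_force"])
```

```text
[ 0.57117512 -0.0173814   0.21741111] 10.5667 [-2.01708983 -6.8741859   9.96287547]
```

View pics/s3.png

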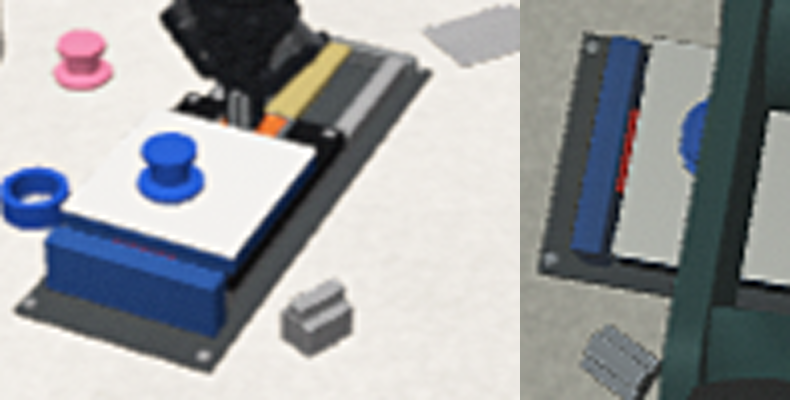

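The side and top views show the plate's edge at the red bumper (625,150) and the print still upright. I'll lean a little more to be sure of full contact, then release straight up.

Emit:
jog_arm(offset=[[0.03,0,0],[0.03,0,0],[0.03,0,0],[0,0,0]], dr=[[0,0,0],[0,0,0],[0,0,0],[0,0,0]])

```text
clock: 10.9
position: [0.5717, -0.0147, 0.2174]
eef_rot: [[0.148, 0.989, 0.004], [0.989, -0.148, -0.006], [-0.005, 0.005, -1.0]]
ft_force: [-2.2, -6.1, 8.7]
width: 0.0
grasp_force: 4.4
```

The force stays at about 6 N while the finger slips, so the carriage is hard on the stop. Releasing.

Emit:
jog_arm(offset=[[0,0,-0.1],[0,0,-0.1],[0,0,-0.1],[0,0,-0.3],[0,0,-0.6],[0,0,-1],[0,0,-1],[0,0,-1]], dr=[[0,0,0],[0,0,0],[0,0,0],[0,0,0],[0,0,0],[0,0,0],[0,0,0],[0,0,0]])

```text
clock: 11.57
position: [0.5704, -0.0122, 0.3414]
eef_rot: [[0.147, 0.989, -0.003], [0.989, -0.147, 0.001], [0.001, -0.003, -1.0]]
ft_force: [0.3, 0.1, -0.1]
width: -0.0002
grasp_force: 0.0
```

Emit:
jog_arm(offset=[[-1,0,-0.5],[-1,0,0],[-1,0,0],[-1,0,0],[-1,0,0],[-1,0,0],[0,0,0],[0,0,0]], dr=[[0,0,0],[0,0,0],[0,0,0],[0,0,0],[0,0,0],[0,0,0],[0,0,0],[0,0,0]])

```text
clock: 12.23
position: [0.544, -0.1918, 0.3554]
eef_rot: [[0.15, 0.989, -0.002], [0.989, -0.15, 0.002], [0.002, -0.002, -1.0]]
ft_force: [-0.4, -0.1, 0.2]
width: 0.0003
grasp_force: 0.0
```

Run:
```python
from h import *
import cv2
b=r.read_camera("side");t=r.read_camera("top")
A=cv2.resize(b["img"][180:280,210:340],(520,400),interpolation=cv2.INTER_CUBIC)
B=cv2.resize(t["img"][160:250,185:250],(270,400),interpolation=cv2.INTER_CUBIC)
cv2.imwrite("pics/s4.png",np.hstack([A,B]))
s=r.observe();print(s["position"],s["clock"],s["ft_force"])
```

```text
[ 0.5443494  -0.19009099  0.35569672] 12.3333 [ 0.33479903  0.39986188 -0.15648875]
```

View pics/s4.png

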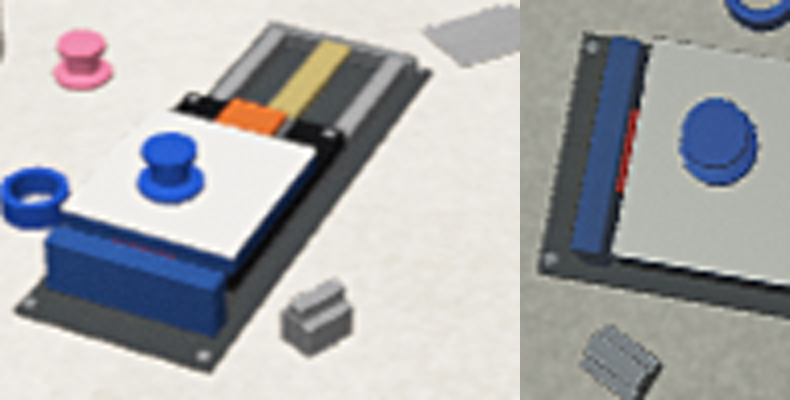

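The carriage is at the bumper, the orange button at (252,117) is free and up, and the print is upright at (170,168). The arm is clear.

```bash
python3 -c "
from plant import r
print(r.hand_in())"
```

```text
the job is handed in; nothing more can be done
None
```

I handed the job in: the carriage is against the end stop with the button released, the print stands upright on the plate, and the arm is clear; the hand-in returned no verdict, so this rests on the last pictures and force readings.

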